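Find the lock's slot with the T-key and open the reagent safe

ROBOT

A 7-joint arm with a two-finger parallel gripper is mounted at the origin on a cart in front of the work surface, level with it; the furniture and walls round the work are solid. World frame = base frame: x ahead of the robot, y to its left, z up, the work surface at z = 0. Lengths are in m, angles in rad, forces in N, time in s.
With the tool pointing down it reaches from about 0.425 to 0.8 m from the base axis. Payload 8.3 kg.
Tool frame: the origin (TCP) lies midway between the tips of the shut fingers; the grasp point (between the pads) lies 19 mm behind it; z points along the fingers, y is the line along which they close (so a half turn about z gives the same grasp; the last joint's range is limited). The gripper opens to 85 mm and grips with 20 to 120 N. Pads are 22 mm wide; open, the fingers measure 114 mm over their backs; the gripper's body (76 mm by 85 mm) begins 54 mm behind the grasp point. The pads swing forward as they close: fully open they stand 13 mm farther back than shut.
Start: joints at [1.164, 0.383, 0.016, 1.37, -0.006, 1.388, -0.046], TCP at [0.211, -0.588, 0.231] pointing down, gripper open.
Joint ranges: [-2.95, 2.95], [-0.25, 2.06], [-1.52, 1.56], [0.18, 2.33], [-1.44, 4.58], [0.02, 2.06], [-3.01, 3.01]. Speed limits (rad/s): [2.39, 2.39, 3.01, 3.01, 3.14, 3.14, 3.14].

INTERFACE

Orientations are given as a rotation vector (axis times angle).
In Python, from plant import sensors, read_camera, sign_off gives the robot as it stands.
- The arm moves only by the shell command python3 -m pendant 'ROWS' [OPENING] [FORCE]. ROWS is JSON, a list of rows, each a list of 2 entries, a list of its own where there are three numbers: the shift along the tool's x, y, z in mm, then the turn, a rotation vector about the tool's x, y, z in rad. In form: [[[tx, ty, tz], [ax, ay, az]], ...]. A call has 1 to 5 rows; each row is the pose to reach, as a shift and turn from the pose commanded when the call began, along the tool's axes at that moment; what a row does not reach only later rows make up. A row lasts 1/12 s, in which the tool goes at most 41.7 mm and 7.16 degrees, less where a joint would pass 70% of its speed; a pose out of reach is approached as far as the arm can. A call with a gripper value outside its range is refused whole. OPENING is the finger opening in mm, from 0 to 85.4, set as the call begins (- or left out, the last holds). The fingers move at their own pace and stop on an object; FORCE is the grip in N (left out, the last holds). Time passes only in rows, so rows that repeat a pose let the fingers close. It gives the time, the measured TCP pose, the force, the opening and the grip force at its end, in the units of the state.
- sensors.get_obs(): the state, without advancing time (a new reading comes with each control period).
- read_camera(name): name is "side" or "top" or "wrist"; returns a dict with "frame" (480x640x3 uint8, red, green, blue), "depth" (480x640 float32, m along the optical axis (not along the pixel's ray), 0 where there is no reading), "vfov" (degrees; the focal length in pixels is half the picture's height over the tangent of half this angle, whatever the lens; pixels are square), "cx", "cy" (the principal point, pixels), "pose" (4x4, takes a point from camera to world coordinates); the wrist camera has in their place "tool_from_camera" (4x4, takes a point from camera to tool coordinates, whose origin is the TCP and whose axes are the flange's). Camera axes: x right, y down, z forward; pixel columns grow to the right and rows downward; lengths in m; the calibration is good to about 2 mm. A picture is of the moment at which its call begins: read the wrist's pose just before it.
- sign_off(): hands the job in; it is judged then, once.
The state is a dict: "time_s": time; "joint_positions": joint angles; "qd": joint speeds; "joint_torque": joint torques, N m; "eef_pos": TCP position; "orientation": TCP orientation; "ft_force": force on the tool from outside, world axes, zero at the start; "ft_torque": the same for the moment, N m; "width": finger opening in m; "gripper_force": force on a finger pad.
Only numpy, scipy, OpenCV 4.12 (cv2) and the standard library are available. Lean on these libraries where they do the work, as an engineer would, in place of code of your own. Each camera call takes 0.05 s, during which the arm holds its last target. There are 200 camera calls.

TASK

Unlock and open the small steel reagent safe. Its T-key stands in the lock but is not engaged: hold the key, press it down lightly and turn it gently back and forth until it drops into the hidden slot, turn it clockwise until the bolt is fully withdrawn, then push the lid fully open by its fin. Do not force the key down hard, and do not disturb the timer, flask and beaker beside the safe.

Things in the scene. Friction and masses are not known exactly. Their poses are not given: they have to be found in the camera images.
- safe: Grey steel safe screwed to the worktop, 182 (x) by 186 mm (y). Origin: on its underside, at x = y = 0; x points from lock block to box, z up. Lock block in front (nearer the robot): 68 x 76 x 100 mm, centred at x = -56 mm, y = 0, with a 34 mm steel collar on top to z = 107 mm. Box behind it: x -4 to 88 mm, y -90 to 90 mm, under a flat sliding lid with its top at z = 85 mm. Axes level.
- key: The captive steel T-key: turns about the vertical, slides 10.5 mm down. Origin on its axis, at worktop height when up. Unengaged it turns freely (0.02 N m). Engaged and turned clockwise seen from above, it first turns the drum idly (up to 0.95 rad), then draws the bolt during 0.65 rad, up to a hard stop; needs 0.12 to 0.2 N m. In all up to 1.6 rad from where it engaged.
- key_grip (a point): Centre of the T-key's handle: a steel bar 80 mm long (its y axis), 12 mm thick (its x axis), 24 mm high, on an upright 12 mm shank; z up. At the start 157 mm above the worktop, bar within 0.15 rad of the safe's y axis; 10 mm lower when the key is engaged.
- key_push (a joint): How far the key is pushed down, m: 0 up, 0.001 resting on the drum, 0.0105 fully engaged. Friction holds it where it is left (about 1.5 N to push it down, 4.5 N to lift it).
- lock_drum (a point): Lock's vertical axis, on the face of the drum hidden in the block, 59 mm up (axes as the safe's). The key's cross-shaped bit fits the drum's slot at every quarter turn, within 0.1 rad; the nearest fit is 0.2 to 0.8 rad from the key's starting angle, clockwise or anticlockwise, unknown. Elsewhere the key stops on the drum after 1 mm. Pressing it there with over 40 N is forcing it.
- bolt (a joint): How far the bolt is withdrawn, m: 0 locked, 0.0145 fully withdrawn. The bolt is a 13 mm wide steel bar between the lock block and the lid's two front lugs; it stays where the key leaves it. The lid is free from about 0.011 on.
- lid_fin (a point): Centre of the lid's upright fin, an aluminium plate 50 mm (along the safe's x) by 8 mm (along its y) by 28 mm high, top edge 112 mm above the worktop, standing on the lid at 34, 45 mm in the safe's frame when shut. Its wide face towards the safe's +y is pushed towards -y to open the lid. Axes as the safe's.
- lid (a joint): How far the lid is slid open towards the safe's -y, m: 0 shut, 0.085 fully open. About 3 N friction; stays where it is left; blocked by the bolt.
- timer: White square digital timer lying on the worktop, 62 x 62 x 16 mm, loose; origin at the centre of its underside. To be left alone.
- flask: Small conical glass flask, 52 mm across, 88 mm high, loose, standing; origin at the centre of its underside. To be left alone.
- beaker: Small glass beaker, 55 mm across, 68 mm high, loose, standing; origin at the centre of its underside. To be left alone.

How it is judged:
On the way, in this order (a step that is already met when the one before it is completed fails the run):
1. the key has dropped into the hidden slot (pushed in more than 7.5 mm) (value of joint key_push above 0.0075 m), for 0.2 s.
2. the bolt is withdrawn (more than 12 mm) (value of joint bolt above 0.012 m), for 0.1 s.
At the end, for the whole second after the job is handed in: The lid is slid open by more than 75 mm of its 85 mm and at rest, and the bolt is still withdrawn by more than 11.5 mm (value of joint lid above 0.075 m and value of joint bolt above 0.0115 m and velocity of joint lid below 0.01 m/s); the robot touches nothing.
It fails at once if the key, not yet in the slot, is pressed on the drum with more than 40 N (contact force between key and safe above 40 N and value of joint key_push below 0.006 m).
It fails at once if the timer, flask or beaker is moved more than 25 mm or tipped (distance of any of timer, flask, beaker from where it was at the start of the episode above 0.025 m or angle between any of timer, flask, beaker's own z axis and vertical above 0.4 rad).
It also fails if it takes over 59 s, if anything falls off the work surface, if the arm or the gripper's body presses on something with over 40 N, if the wrist force passes 120 N, or if a joint passes its speed limit or range.

## Working session

There is one attempt and no reset: what is moved stays moved. The work goes in short steps, Python scripts to look and compute and a shell command to move; the robot and the scene stay as the last step left them, time stands still between calls to the robot, and variables do not carry over. Pictures are saved under pics/ and viewed, at most 10 in all, crops included, and the job is handed in when it is done.

```bash
mkdir -p pics; ls; python3 - <<'E'
from plant import sensors, read_camera
import cv2,numpy as np
o=sensors.get_obs();print(o)
ims=[]
for n in("top","side"):
    c=read_camera(n);cv2.imwrite(f"pics/{n}0.png",c["frame"][:,:,::-1]);np.savez(f"{n}0.npz",**c)
    print(n,c["vfov"],c["cx"],c["cy"],np.round(c["pose"],3).tolist())
E
```

```text
pics
{'time_s': 0.0, 'joint_positions': array([ 1.16409239,  0.38424167,  0.01636586,  1.37116516, -0.00626856,
        1.38819894, -0.04652397]), 'qd': array([ 1.17142737e-03, -1.27729332e-04,  1.40142612e-03,  1.12637264e-03,
       -4.98788920e-05, -1.06784621e-03, -1.89442907e-04]), 'joint_torque': array([-9.05464531e-04, -6.27605152e+01,  8.43478013e-01, -3.71821582e+01,
        1.64684595e-02,  1.42852339e-02,  1.73248679e-05]), 'eef_pos': array([ 0.21052592, -0.58793757,  0.23027164]), 'orientation': array([-3.09338105e+00, -5.37143227e-01,  6.25730610e-04]), 'ft_force': array([ 0.60116473,  0.62683416, -0.28022338]), 'ft_torque': array([0.00492608, 0.01252719, 0.02248008]), 'gripper_force': 0.0, 'width': 0.08539851434564243}
top 52.80595633595254 313.77074456301534 240.92069622278203 [[0.001, -0.98, 0.198, 0.278], [-1.0, -0.005, -0.022, -0.055], [0.023, -0.198, -0.98, 1.156], [0.0, 0.0, 0.0, 1.0]]
side 47.9588782352892 320.70399712306363 232.8310880306943 [[0.912, -0.154, 0.381, 0.015], [-0.411, -0.357, 0.839, -1.083], [0.007, -0.921, -0.389, 0.585], [0.0, 0.0, 0.0, 1.0]]
```

View pics/top0.png

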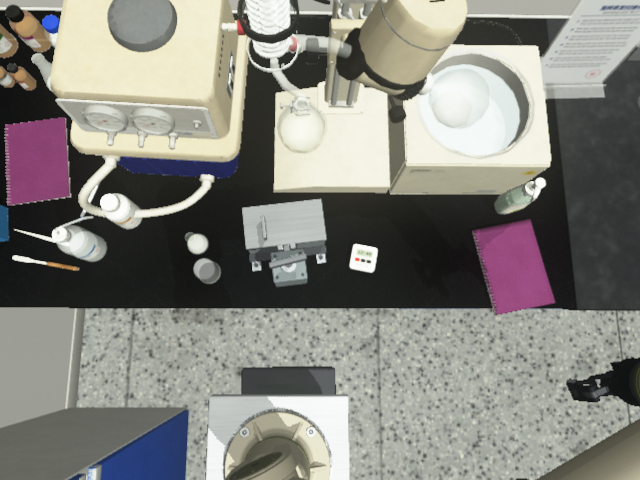

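View pics/side0.png

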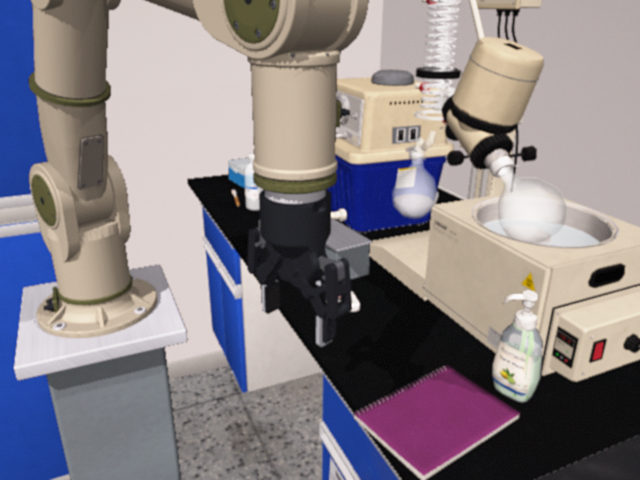

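The top view shows the safe at about (285,240), key bar at about (288,258), timer at (363,258), flask (197,243) and beaker (207,270). The side view is blocked by the arm. Now I'll measure from the top depth.

```bash
cat > h.py <<'E'
import numpy as np,cv2
def cloud(c,pose=None):
    f=240/np.tan(np.radians(float(c["vfov"]))/2);d=c["depth"]
    v,u=np.mgrid[:480,:640]
    P=np.stack([(u-c["cx"])/f*d,(v-c["cy"])/f*d,d],-1)
    T=c["pose"] if pose is None else pose
    return P@T[:3,:3].T+T[:3,3]
def rect(P,m):
    p=P[m][:,:2].astype(np.float32);(c,s,a)=cv2.minAreaRect(p*1000)
    return len(p),np.round(c,1),np.round(s,1),round(a,2),np.round(np.median(P[m],0),4)
E
python3 - <<'E'
from h import *
c=np.load("top0.npz");W=cloud(c)
m0=np.zeros((480,640),bool);m0[195:295,235:335]=1
z=W[...,2]
for n,lo,hi in(("key",.145,.19),("fin",.097,.12),("lid",.078,.092)):
    m=m0&(z>lo)&(z<hi)
    m=cv2.morphologyEx(m.astype(np.uint8),cv2.MORPH_OPEN,np.ones((2,2)))>0
    k,l,s,_=cv2.connectedComponentsWithStats(m.astype(np.uint8))
    for i in range(1,k):
        if s[i,4]>15: print(n,s[i],rect(W,l==i))
for n,(u,v) in dict(timer=(363,258),flask=(197,243),beaker=(207,270)).items(): print(n,W[v-2:v+3,u-2:u+3].reshape(-1,3).mean(0).round(3))
f=c["frame"][185:305,180:390];cv2.imwrite("pics/z.png",cv2.resize(f,None,fx=3.8,fy=3.8,interpolation=2)[:,:,::-1])
E
```

```text
key [270 254  38  16 273] (273, array([378.4, -56.7]), array([181.3,  90.9]), 24.61, array([ 0.4347, -0.0244,  0.1671]))
fin [262 217   6  23  89] (89, array([409.4,  -3.5]), array([282.1,  16.1]), 17.91, array([0.5192, 0.0318, 0.1117]))
fin [271 250  34  12 229] (229, array([382.3, -19.4]), array([ 72.9, 208.5]), 89.39, array([ 0.4588, -0.0149,  0.1019]))
fin [273 262  35  21 512] (512, array([367. , -26.7]), array([178.8,  75.7]), 0.04, array([ 0.4187, -0.0286,  0.101 ]))
lid [ 243  199   84   52 3370] (3370, array([440.3, -28.6]), array([329.4, 191. ]), 8.08, array([ 0.5315, -0.0152,  0.086 ]))
timer [ 0.467 -0.198  0.017]
flask [0.494 0.191 0.054]
beaker [0.429 0.162 0.069]
```

View pics/z.png

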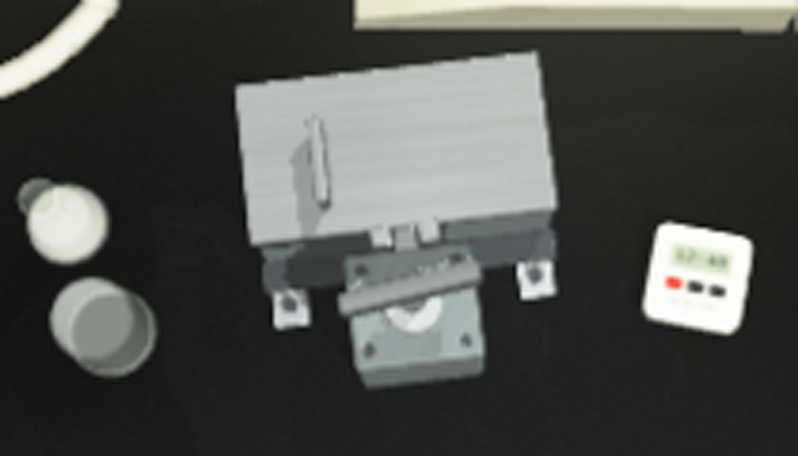

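The crop shows the safe yawed about 7°, with the key bar from (340,303) to (480,272) and the fin from (315,120) to (325,205). I'll redo the fit by casting rays onto the known heights.

```bash
cat >> h.py <<'E'
def plane(c,uv,z,pose=None):
    f=240/np.tan(np.radians(float(c["vfov"]))/2);T=c["pose"] if pose is None else pose
    uv=np.asarray(uv,float);r=np.c_[(uv[:,0]-c["cx"])/f,(uv[:,1]-c["cy"])/f,np.ones(len(uv))]@T[:3,:3].T
    return T[:3,3]+r*((z-T[2,3])/r[:,2])[:,None]
def fit(c,W,lo,hi,zp,box,pose=None):
    z=W[...,2];m=np.zeros(z.shape,bool);m[box[1]:box[3],box[0]:box[2]]=1
    m&=(z>lo)&(z<hi)
    k,l,s,_=cv2.connectedComponentsWithStats(m.astype(np.uint8),connectivity=4);i=1+s[1:,4].argmax()
    v,u=np.nonzero(l==i);p=plane(c,np.c_[u,v],zp,pose)[:,:2]
    ctr,sz,a=cv2.minAreaRect((p*1000).astype(np.float32))
    b=cv2.boxPoints((ctr,sz,a));e=max((b[1]-b[0],b[2]-b[1]),key=np.linalg.norm)
    if e[1]<0:e=-e
    return len(u),np.round(ctr,1),np.round(sz,1),"long-axis yaw from +y",round(float(np.arctan2(-e[0],e[1])),3),"centroid",(p.mean(0)*1000).round(1)
E
python3 - <<'E'
from h import *
c=np.load("top0.npz");W=cloud(c)
print("key",fit(c,W,.155,.18,.169,(235,195,335,295)))
print("fin",fit(c,W,.1,.12,.112,(255,205,275,245)))
print("lid",fit(c,W,.08,.09,.085,(235,195,335,252)))
E
```

```text
key (249, array([436.2, -22.1]), array([13.2, 79.5]), 'long-axis yaw from +y', 0.252, 'centroid', array([436.2, -22.2]))
fin (86, array([519.7,  33.5]), array([50.4,  8.3]), 'long-axis yaw from +y', -1.452, 'centroid', array([520.1,  33.6]))
lid (3292, array([529.3, -10.3]), array([110.6, 183.7]), 'long-axis yaw from +y', 0.125, 'centroid', array([533.9, -10.6]))
```

```bash
cat > go.py <<'E'
import sys,numpy as np
from scipy.spatial.transform import Rotation as R
from plant import sensors
# usage: go.py x y z(mm) xangle [j]: remaining shift (tool axes, mm) and turn for a tool pointing down
x,y,z,a=map(float,sys.argv[1:5]);o=sensors.get_obs()
r=R.from_rotvec(o["orientation"]);t=R.from_euler("z",a)*R.from_rotvec([np.pi,0,0])
print("shift",np.round(r.inv().apply(np.array([x,y,z])-o["eef_pos"]*1000),1),"turn",np.round((r.inv()*t).as_rotvec(),3),
 "F",np.round(o["ft_force"],1),"q",np.round(o["joint_positions"],2),"t",round(o["time_s"],2))
E
python3 go.py 470 -250 235 1.82
```

```text
shift [ 358.2 -230.8   -4.2] turn [-1.000e-03 -1.000e-03 -1.476e+00] F [-0.3 -0.9 -0.4] q [ 1.16  0.38  0.02  1.37 -0.01  1.39 -0.05] t 0.1
```

```bash
python3 -m pendant '[[[33,-21,0],[0,0,-0.12]],[[66,-43,0],[0,0,-0.24]],[[100,-65,-1],[0,0,-0.36]],[[133,-86,-2],[0,0,-0.48]],[[166,-107,-2],[0,0,-0.6]]]' 85; python3 go.py 470 -250 235 1.82
```

```text
time_s: 0.52
eef_pos: [0.3316, -0.4299, 0.2331]
orientation: [-2.794, -1.436, 0.0]
ft_force: [-0.0, -0.7, -0.1]
width: 0.0854
gripper_force: 0.0
shift [226.8   7.9  -1.9] turn [-0.   -0.   -0.87] F [-0.  -0.7 -0.1] q [ 1.    0.21 -0.17  1.59  0.04  1.34  0.2 ] t 0.52
```

```bash
python3 -m pendant '[[[40,1,0],[0,0,-0.12]],[[80,3,0],[0,0,-0.24]],[[120,4,0],[0,0,-0.36]],[[160,6,-1],[0,0,-0.48]],[[200,7,-1],[0,0,-0.6]]]'; python3 go.py 436.2 -22.1 235 1.823
```

```text
time_s: 0.93
eef_pos: [0.4546, -0.2721, 0.2343]
orientation: [-2.245, -2.198, 0.0]
ft_force: [1.3, -0.9, -0.5]
width: 0.0846
gripper_force: 0.0
shift [249.6 -23.7  -0.7] turn [-0.    -0.    -0.274] F [ 1.3 -0.9 -0.5] q [ 0.8   0.2  -0.37  1.61  0.07  1.34  0.4 ] t 0.93
```

```bash
python3 -m pendant '[[[40,-4,0],[0,0,-0.05]],[[80,-8,0],[0,0,-0.1]],[[120,-12,0],[0,0,-0.15]],[[160,-16,-1],[0,0,-0.2]],[[185,-18,-1],[0,0,-0.22]]]'; python3 -m pendant '[[[0,0,0],[0,0,0]],[[0,0,0],[0,0,0]],[[0,0,0],[0,0,0]]]'; python3 go.py 436.2 -22.1 235 1.823
```

```text
time_s: 1.35
eef_pos: [0.4403, -0.084, 0.2353]
orientation: [-1.988, -2.432, -0.0]
ft_force: [2.1, 0.2, 0.7]
width: 0.0848
gripper_force: 0.0
time_s: 1.6
eef_pos: [0.4407, -0.0893, 0.2351]
orientation: [-1.998, -2.424, 0.001]
ft_force: [-0.7, -1.1, -0.2]
width: 0.0852
gripper_force: 0.0
shift [66.8  8.4  0.1] turn [-0.    0.   -0.06] F [-0.7 -1.1 -0.2] q [ 0.65  0.03 -0.53  1.79  0.01  1.32  0.31] t 1.6
```

Here the wrist camera should see the key; move above it and take a close measurement.

```bash
python3 -m pendant '[[[22,3,0],[0,0,-0.02]],[[45,6,0],[0,0,-0.04]],[[67,8,0],[0,0,-0.06]],[[67,8,0],[0,0,-0.06]],[[67,8,0],[0,0,-0.06]]]'; python3 go.py 436.2 -22.1 235 1.823;  python3 - <<'E'
from h import *
from plant import sensors,read_camera
from scipy.spatial.transform import Rotation as R
o=sensors.get_obs();c=read_camera("wrist")
T=np.eye(4);T[:3,:3]=R.from_rotvec(o["orientation"]).as_matrix();T[:3,3]=o["eef_pos"];T=T@c["tool_from_camera"]
cv2.imwrite("pics/w1.png",c["frame"][:,:,::-1]);W=cloud(c,T)
print(fit(c,W,.155,.18,.169,(0,0,640,480),T))
E
```

```text
time_s: 2.02
eef_pos: [0.4359, -0.0203, 0.2353]
orientation: [-1.921, -2.486, 0.0]
ft_force: [-0.6, -0.1, -0.7]
width: 0.085
gripper_force: 0.0
shift [-1.8 -0.1  0.3] turn [-0.     0.     0.003] F [-0.6 -0.1 -0.7] q [ 0.58 -0.   -0.6   1.82 -0.    1.32  0.24] t 2.02
(2799, array([436.1, -20.8]), array([11.7, 80. ]), 'long-axis yaw from +y', 0.258, 'centroid', array([435.5, -18.8]))
```

View pics/w1.png

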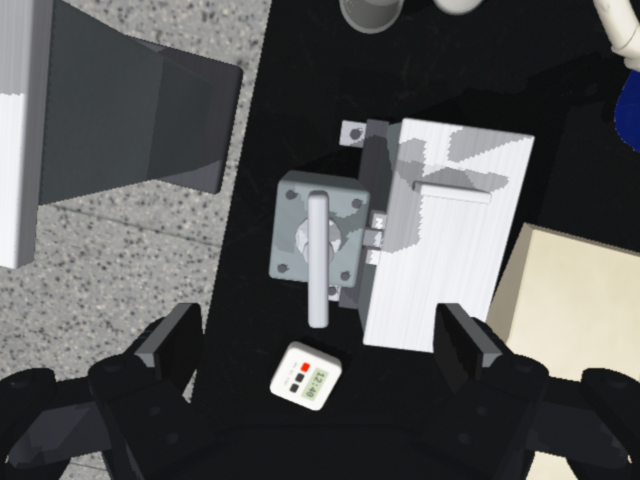

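The wrist view shows the bar at (318,190)–(318,328), centred between the fingers; the position agrees to 1 mm. Descend 97 mm and grip.

```bash
python3 -m pendant '[[[0,0,30],[0,0,0]],[[0,0,60],[0,0,0.003]],[[0,0,85],[0,0,0.003]],[[0,0,97],[0,0,0.003]],[[0,0,97],[0,0,0.003]]]'; python3 -m pendant '[[[0,0,0],[0,0,0]],[[0,0,0],[0,0,0]],[[0,0,0],[0,0,0]],[[0,0,0],[0,0,0]],[[0,0,0],[0,0,0]]]' 0 50;python3 -m pendant '[[[0,0,0],[0,0,0]],[[0,0,0],[0,0,0]],[[0,0,0],[0,0,0]],[[0,0,0],[0,0,0]],[[0,0,0],[0,0,0]]]';python3 go.py 436.2 -21 138 1.823
```

```text
time_s: 2.48
eef_pos: [0.4338, -0.0223, 0.1354]
orientation: [-1.927, -2.475, 0.004]
ft_force: [-1.3, -0.1, 0.8]
width: 0.0847
gripper_force: 0.0
time_s: 2.9
eef_pos: [0.4365, -0.0212, 0.1391]
orientation: [1.926, 2.48, 0.001]
ft_force: [-0.2, -0.4, -0.4]
width: 0.0252
gripper_force: 0.0
time_s: 3.32
eef_pos: [0.4362, -0.0212, 0.1385]
orientation: [1.927, 2.481, 0.001]
ft_force: [1.3, -0.3, 2.0]
width: 0.0166
gripper_force: 48.8
shift [0.2 0.1 0.5] turn [ 0.001  0.    -0.002] F [ 1.3 -0.3  2. ] q [ 0.56  0.09 -0.61  1.97  0.06  1.1   0.18] t 3.32
```

```bash
python3 -m pendant '[[[0,0,0.5],[0,0,0]],[[0,0,1],[0,0,0]],[[0,0,1.5],[0,0,0]],[[0,0,2],[0,0,0]],[[0,0,2],[0,0,0]]]';python3 go.py 436.2 -21 138 1.823
```

```text
time_s: 3.73
eef_pos: [0.4366, -0.0212, 0.1378]
orientation: [1.926, 2.48, 0.0]
ft_force: [-4.2, -0.4, 18.4]
width: 0.0169
gripper_force: 50.1
shift [ 0.3 -0.3 -0.2] turn [ 0.001  0.001 -0.002] F [-4.2 -0.4 18.4] q [ 0.56  0.09 -0.61  1.97  0.06  1.1   0.18] t 3.73
```

```bash
python3 -m pendant '[[[0,0,0],[0,0,0.05]],[[0,0,0],[0,0,0.1]],[[0,0,0],[0,0,0.15]],[[0,0,0],[0,0,0.2]],[[0,0,0],[0,0,0.25]]]'; python3 -m pendant '[[[0,0,0],[0,0,0.05]],[[0,0,0],[0,0,0.1]],[[0,0,0],[0,0,0.15]],[[0,0,0],[0,0,0.2]],[[0,0,0],[0,0,0.25]]]';python3 go.py 436.2 -21 138 1.823
```

```text
time_s: 4.15
eef_pos: [0.4369, -0.0212, 0.1379]
orientation: [2.222, 2.217, 0.002]
ft_force: [-3.3, -0.5, 15.5]
width: 0.0167
gripper_force: 49.8
time_s: 4.57
eef_pos: [0.4371, -0.0212, 0.1379]
orientation: [2.481, 1.923, 0.003]
ft_force: [-1.8, -0.4, 14.2]
width: 0.0164
gripper_force: 49.8
shift [-0.  -0.9 -0.1] turn [ 0.003  0.001 -0.504] F [-1.8 -0.4 14.2] q [ 0.54  0.09 -0.58  1.97  0.05  1.1  -0.32] t 4.57
```

```bash
python3 -m pendant '[[[0,0,0],[0,0,0.05]],[[0,0,0],[0,0,0.1]],[[0,0,0],[0,0,0.15]],[[0,0,0],[0,0,0.2]]]'; python3 -m pendant '[[[0,0,0],[0,0,0.05]],[[0,0,0],[0,0,0.1]],[[0,0,0],[0,0,0.15]],[[0,0,0],[0,0,0.2]]]';python3 go.py 436.2 -21 138 1.823
```

```text
time_s: 4.9
eef_pos: [0.4372, -0.0213, 0.1379]
orientation: [2.661, 1.666, 0.003]
ft_force: [-1.5, -1.0, 12.9]
width: 0.0167
gripper_force: 49.7
time_s: 5.23
eef_pos: [0.437, -0.0213, 0.1372]
orientation: [2.815, 1.392, 0.003]
ft_force: [3.5, -0.9, 1.6]
width: 0.0165
gripper_force: 48.9
shift [-0.2 -0.8 -0.8] turn [ 0.003 -0.    -0.905] F [ 3.5 -0.9  1.6] q [ 0.52  0.09 -0.56  1.97  0.05  1.1  -0.72] t 5.23
```

The force dropped to 1.6 N and z fell, so the key is probably over the slot. Press on gently.

```bash
python3 -m pendant '[[[0,0,0.5],[0,0,0]],[[0,0,1],[0,0,0]],[[0,0,1.5],[0,0,0]],[[0,0,1.5],[0,0,0]]]';python3 go.py 436.2 -21 138 1.823
```

```text
time_s: 5.57
eef_pos: [0.4369, -0.0213, 0.1351]
orientation: [2.812, 1.398, 0.003]
ft_force: [5.5, -2.0, 1.9]
width: 0.0167
gripper_force: 48.9
shift [-0.1 -0.7 -2.9] turn [ 0.002 -0.    -0.901] F [ 5.5 -2.   1.9] q [ 0.52  0.09 -0.56  1.97  0.05  1.09 -0.72] t 5.57
```

```bash
python3 -m pendant '[[[0,0,1.5],[0,0,0]],[[0,0,3],[0,0,0]],[[0,0,4.5],[0,0,0]],[[0,0,6],[0,0,0]],[[0,0,7],[0,0,0]]]';python3 -m pendant '[[[0,0,0],[0,0,0]],[[0,0,0],[0,0,0]],[[0,0,0],[0,0,0]]]';python3 go.py 436.2 -21 138 1.823
```

```text
time_s: 5.98
eef_pos: [0.4372, -0.0213, 0.1285]
orientation: [2.812, 1.397, 0.004]
ft_force: [1.5, -2.1, 14.9]
width: 0.0165
gripper_force: 49.9
time_s: 6.23
eef_pos: [0.4371, -0.0213, 0.1286]
orientation: [2.812, 1.398, 0.003]
ft_force: [3.8, -2.6, 7.6]
width: 0.0163
gripper_force: 49.3
shift [-0.3 -0.9 -9.4] turn [ 0.003 -0.    -0.901] F [ 3.8 -2.6  7.6] q [ 0.51  0.1  -0.56  1.98  0.06  1.08 -0.72] t 6.23
```

Fully seated. Turn clockwise.

```bash
for i in 1; do python3 -m pendant '[[[0,0,0],[0,0,0.1]],[[0,0,0],[0,0,0.2]],[[0,0,0],[0,0,0.3]],[[0,0,0],[0,0,0.4]],[[0,0,0],[0,0,0.5]]]'; python3 -m pendant '[[[0,0,0],[0,0,0.1]],[[0,0,0],[0,0,0.2]],[[0,0,0],[0,0,0.3]],[[0,0,0],[0,0,0.4]],[[0,0,0],[0,0,0.5]]]';done; python3 go.py 436.2 -21 128.6 1.823;python3 -c "
from plant import sensors;print(sensors.get_obs()['ft_torque'])"
```

```text
time_s: 6.65
eef_pos: [0.4373, -0.0217, 0.1287]
orientation: [3.072, 0.651, 0.005]
ft_force: [5.3, -3.3, 4.9]
width: 0.0167
gripper_force: 49.2
time_s: 7.07
eef_pos: [0.4375, -0.0222, 0.1287]
orientation: [3.138, -0.13, 0.005]
ft_force: [6.4, -5.3, 4.9]
width: 0.0163
gripper_force: 49.1
shift [-1.4 -1.1  0.1] turn [ 4.000e-03 -1.000e-03 -1.906e+00] F [ 6.4 -5.3  4.9] q [ 0.46  0.09 -0.5   1.98  0.05  1.08 -1.72] t 7.07
[-1.1507868  -1.28735652  0.20549209]
```

```bash
python3 -m pendant '[[[-0.5,-0.4,0],[0,0,0.08]],[[-0.8,-0.8,0],[0,0,0.16]],[[-0.8,-0.8,0],[0,0,0.24]],[[-0.8,-0.8,0],[0,0,0.32]],[[-0.8,-0.8,0],[0,0,0.4]]]'; python3 go.py 436.2 -21 128.6 1.823; python3 -m pendant '[[[0,0,0],[0,0,0.06]],[[0,0,0],[0,0,0.12]],[[0,0,0],[0,0,0.18]],[[0,0,0],[0,0,0.22]],[[0,0,0],[0,0,0.22]]]';python3 go.py 436.2 -21 128.6 1.823;python3 -c "
from plant import sensors;print(sensors.get_obs()['ft_torque'])"
```

```text
time_s: 7.48
eef_pos: [0.4372, -0.0224, 0.1287]
orientation: [3.049, -0.75, 0.008]
ft_force: [8.0, -9.6, 1.4]
width: 0.0167
gripper_force: 49.0
shift [-1.5 -0.8  0.1] turn [ 6.000e-03 -2.000e-03 -2.306e+00] F [ 8.  -9.6  1.4] q [ 0.44  0.09 -0.48  1.98  0.05  1.08 -2.12] t 7.48
time_s: 7.9
eef_pos: [0.4358, -0.0215, 0.1286]
orientation: [2.95, -1.077, 0.003]
ft_force: [1.6, -6.3, 8.7]
width: 0.0165
gripper_force: 61.0
shift [-0.  -0.6 -0. ] turn [ 0.003 -0.    -2.523] F [ 1.6 -6.3  8.7] q [ 0.43  0.09 -0.47  1.98  0.05  1.08 -2.34] t 7.9
[-1.06089675 -0.18121327  0.53331583]
```

```bash
python3 -m pendant '[[[0,0,0],[0,0,0.04]],[[0,0,0],[0,0,0.08]],[[0,0,0],[0,0,0.08]]]';python3 go.py 436.2 -21 128.6 1.823;python3 -c "
from plant import sensors;print(sensors.get_obs()['ft_torque'])"; python3 -m pendant '[[[0,0,0],[0,0,-0.04]],[[0,0,0],[0,0,-0.08]],[[0,0,0],[0,0,-0.08]],[[0,0,0],[0,0,-0.08]],[[0,0,0],[0,0,-0.08]]]' 85;python3 -m pendant '[[[0,0,0],[0,0,0]],[[0,0,0],[0,0,0]],[[0,0,0],[0,0,0]]]';
```

```text
time_s: 8.15
eef_pos: [0.4358, -0.0215, 0.1286]
orientation: [2.905, -1.191, 0.003]
ft_force: [0.4, -7.1, 9.6]
width: 0.0166
gripper_force: 78.3
shift [-0.1 -0.7  0. ] turn [ 0.004 -0.    -2.601] F [ 0.4 -7.1  9.6] q [ 0.42  0.09 -0.47  1.98  0.05  1.08 -2.41] t 8.15
[-1.0998757  -0.10206758  1.51210901]
time_s: 8.57
eef_pos: [0.4346, -0.0201, 0.1274]
orientation: [2.951, -1.077, -0.002]
ft_force: [-0.2, 0.3, 1.3]
width: 0.076
gripper_force: 0.0
time_s: 8.82
eef_pos: [0.4351, -0.0202, 0.1278]
orientation: [-2.951, 1.076, 0.0]
ft_force: [0.5, 0.2, -0.2]
width: 0.0849
gripper_force: 0.0
```

The hard stop was felt (1.5 N·m). Rise, check the bolt and line up for the fin.

```bash
python3 -m pendant '[[[0,0,-25],[0,0,0]],[[0,0,-60],[0,0,-0.1]],[[0,0,-95],[0,0,-0.2]],[[0,0,-107],[0,0,-0.3]],[[0,0,-107],[0,0,-0.4]]]';python3 -m pendant '[[[0,0,0],[0,0,-0.1]],[[0,0,0],[0,0,-0.2]],[[0,0,0],[0,0,-0.3]],[[0,0,0],[0,0,-0.4]],[[0,0,0],[0,0,-0.4]]]' 0;  python3 - <<'E'
from h import *
from plant import sensors,read_camera
from scipy.spatial.transform import Rotation as R
o=sensors.get_obs();c=read_camera("wrist")
T=np.eye(4);T[:3,:3]=R.from_rotvec(o["orientation"]).as_matrix();T[:3,3]=o["eef_pos"];T=T@c["tool_from_camera"]
cv2.imwrite("pics/w2.png",c["frame"][:,:,::-1]);W=cloud(c,T)
print("key",fit(c,W,.145,.175,.159,(0,0,640,480),T))
f=c["frame"];np.savez("w2.npz",W=W)
E
python3 go.py 514.4 78.2 235 0.122
```

```text
time_s: 9.23
eef_pos: [0.4372, -0.0202, 0.2388]
orientation: [-3.108, 0.461, -0.011]
ft_force: [0.4, -0.4, -0.2]
width: 0.0852
gripper_force: 0.0
time_s: 9.65
eef_pos: [0.4351, -0.0202, 0.2348]
orientation: [-3.137, -0.166, 0.0]
ft_force: [-0.5, -0.3, 0.1]
width: 0.025
gripper_force: 0.0
key (2820, array([437.9, -21.2]), array([13.1, 79.3]), 'long-axis yaw from +y', 1.179, 'centroid', array([439.6, -21.9]))
shift [ 88.6 -90.1  -0.2] turn [-0.     0.    -0.023] F [0.3 0.6 0.5] q [ 0.44 -0.01 -0.46  1.83 -0.01  1.32 -1.49] t 9.7
```

View pics/w2.png

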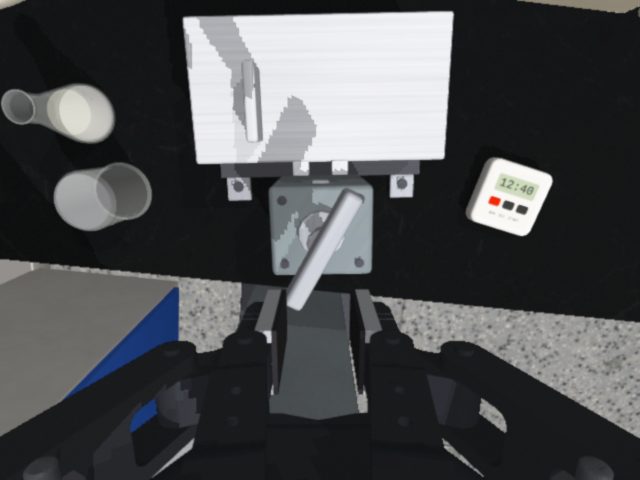

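The wrist view shows the gap between the lugs (304,168)/(340,168) clear, with the bolt flush in the block at (321,182): it is withdrawn. The fin is at (252,100). Move to its +y side.

```bash
python3 -m pendant '[[[25,-25,0],[0,0,-0.02]],[[50,-50,0],[0,0,-0.02]],[[75,-76,0],[0,0,-0.02]],[[89,-90,0],[0,0,-0.02]],[[89,-90,0],[0,0,-0.02]]]' 0; python3 -m pendant '[[[0,0,40],[0,0,0]],[[0,0,80],[0,0,0]],[[0,0,110],[0,0,0]],[[0,0,110],[0,0,0]],[[0,0,110],[0,0,0]]]'; python3 go.py 514.4 78.2 98 0.122
```

```text
time_s: 10.12
eef_pos: [0.5159, 0.0828, 0.2344]
orientation: [-3.133, -0.191, -0.0]
ft_force: [-1.5, -0.1, -0.2]
width: -0.0
gripper_force: 0.0
time_s: 10.53
eef_pos: [0.5135, 0.0776, 0.1241]
orientation: [3.136, 0.186, -0.005]
ft_force: [-0.2, 0.2, 0.6]
width: 0.0004
gripper_force: 0.0
shift [ 1.  -0.5 26.1] turn [-0.     0.003 -0.004] F [-0.2  0.2  0.6] q [ 0.26  0.29 -0.55  1.78  0.17  1.12 -1.8 ] t 10.53
```

```bash
python3 -m pendant '[[[1,0,13],[0,0,0]],[[1,0,26],[0,0,0]],[[1,0,26],[0,0,0]],[[1,8,26],[0,0,0]],[[1,16,26],[0,0,0]]]'; python3 -m pendant '[[[0,7,0],[0,0,0]],[[0,14,0],[0,0,0]],[[0,21,0],[0,0,0]],[[0,28,0],[0,0,0]],[[0,35,0],[0,0,0]]]';python3 -m pendant '[[[0,10,0],[0,0,0]],[[0,20,0],[0,0,0]],[[0,30,0],[0,0,0]],[[0,40,0],[0,0,0]],[[0,40,0],[0,0,0]]]'; python3 go.py 514.4 78.2 98 0.122
```

```text
time_s: 10.95
eef_pos: [0.5189, 0.0623, 0.1011]
orientation: [-3.136, -0.19, -0.005]
ft_force: [-0.2, 0.8, 0.7]
width: -0.0001
gripper_force: 0.0
time_s: 11.37
eef_pos: [0.5222, 0.0275, 0.0993]
orientation: [-3.135, -0.19, -0.002]
ft_force: [0.6, 3.3, 1.5]
width: -0.0003
gripper_force: 1.5
time_s: 11.78
eef_pos: [0.5267, -0.0155, 0.0985]
orientation: [3.135, 0.184, -0.001]
ft_force: [0.0, -0.6, -0.3]
width: -0.0
gripper_force: 0.0
shift [ -1.2 -94.5   0.4] turn [ 0.001  0.001 -0.005] F [ 0.  -0.6 -0.3] q [ 0.39  0.33 -0.5   1.79  0.18  1.07 -1.63] t 11.78
```

```bash
python3 -m pendant '[[[0,5,0],[0,0,0]],[[0,10,0],[0,0,0]],[[0,14,0],[0,0,0]],[[0,18,0],[0,0,0]],[[0,18,0],[0,0,0]]]'; python3 -m pendant '[[[0,2,0],[0,0,0]],[[0,4,0],[0,0,0]],[[0,6,0],[0,0,0]],[[0,6,0],[0,0,0]]]'; python3 go.py 514.4 78.2 98 0.122
```

```text
time_s: 12.2
eef_pos: [0.5285, -0.0309, 0.0985]
orientation: [3.136, 0.188, -0.001]
ft_force: [-0.0, -0.9, 0.1]
width: -0.0
gripper_force: 0.1
time_s: 12.53
eef_pos: [0.529, -0.0338, 0.0986]
orientation: [-3.133, -0.193, 0.002]
ft_force: [-1.8, 6.3, -0.1]
width: 0.0
gripper_force: 3.7
shift [  -0.8 -112.9    0.9] turn [-0.003  0.001  0.001] F [-1.8  6.3 -0.1] q [ 0.42  0.33 -0.49  1.79  0.17  1.07 -1.58] t 12.53
```

```bash
python3 -m pendant '[[[0,2,0],[0,0,0]],[[0,4,0],[0,0,0]],[[0,4,0],[0,0,0]],[[0,4,0],[0,0,0]]]'; python3 go.py 514.4 78.2 98 0.122
```

```text
time_s: 12.87
eef_pos: [0.529, -0.0341, 0.0986]
orientation: [-3.13, -0.198, 0.003]
ft_force: [-5.2, 16.1, 2.2]
width: 0.0001
gripper_force: 8.5
shift [  -0.4 -113.3    1.3] turn [-0.006  0.001  0.004] F [-5.2 16.1  2.2] q [ 0.42  0.33 -0.49  1.78  0.17  1.07 -1.58] t 12.87
```

At the end stop (16 N, no motion). Back off, rise and check.

```bash
python3 -m pendant '[[[0,-10,0],[0,0,0]],[[0,-30,0],[0,0,0]],[[0,-30,-30],[0,0,0]],[[0,-30,-70],[0,0,0]],[[0,-30,-110],[0,0,0]]]'; python3 -m pendant '[[[-30,0,-20],[0,0,0]],[[-60,0,-40],[0,0,0]],[[-60,0,-40],[0,0,0]],[[-60,0,-40],[0,0,0]]]'; python3 - <<'E'
from h import *
from plant import sensors,read_camera
from scipy.spatial.transform import Rotation as R
o=sensors.get_obs();c=read_camera("wrist");print(o["ft_force"],o["time_s"])
T=np.eye(4);T[:3,:3]=R.from_rotvec(o["orientation"]).as_matrix();T[:3,3]=o["eef_pos"];T=T@c["tool_from_camera"]
cv2.imwrite("pics/w3.png",c["frame"][:,:,::-1]);W=cloud(c,T)
print("fin",fit(c,W,.1,.12,.112,(0,0,640,200),T))
E
```

```text
time_s: 13.28
eef_pos: [0.5257, -0.0101, 0.2096]
orientation: [3.136, 0.191, -0.003]
ft_force: [1.7, -1.2, 0.6]
width: 0.0
gripper_force: 0.0
time_s: 13.62
eef_pos: [0.4671, -0.0182, 0.2508]
orientation: [3.133, 0.187, 0.007]
ft_force: [0.1, -0.6, -0.9]
width: 0.0001
gripper_force: 0.0
[ 0.05222727 -0.64351269 -0.89023777] 13.6167
fin (917, array([530.5, -49.5]), array([48.9,  9.4]), 'long-axis yaw from +y', -1.447, 'centroid', array([531.1, -49.5]))
```

View pics/w3.png

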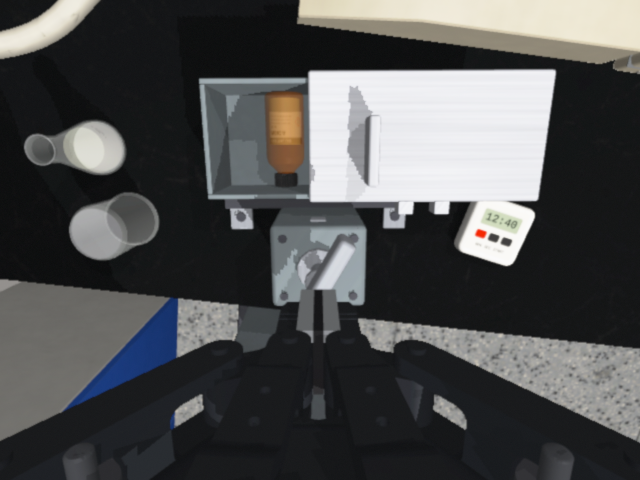

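The view shows the lid open with its fin at (374,150), having moved about 84 mm; the timer, flask and beaker are in place, and the arm is clear.

```bash
python3 -c "
from plant import sign_off;print(sign_off())"
```

```text
the job is handed in; nothing more can be done
None
```

The safe is unlocked and its lid slid open about 84 mm of 85; the bolt looked fully withdrawn, the timer, flask and beaker looked undisturbed, and I handed the job in at about 13.6 s (the verdict was not shown).

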